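# Carry on shingling the insect-house roof

## Robot

A 6-joint arm with a two-finger parallel gripper is mounted at the origin on the work surface. World frame = base frame: x ahead of the robot, y to its left, z up, the work surface at z = 0. Lengths are in mm, angles in rad, forces in N, time in s.
With the tool pointing down it reaches from about 350 to 875 mm from the base axis. Payload 4.2 kg.
Tool frame: the origin (TCP) lies on the mounting face of the last link; the fingertips stand 173 mm ahead of it and the grasp point (between the pads) lies 155 mm ahead of it (tcp_to_grasp is the distance from the TCP to the grasp point, in mm); z points along the fingers, y is the direction in which the jaws open and shut (so a half turn about z gives the same grasp; the last joint's range is limited). The gripper opens to 85 mm and grips with 20 to 120 N. Pads are 22 mm wide; open, the fingers measure 114 mm over their backs; the gripper's body (76 mm by 85 mm) begins 54 mm behind the grasp point. The pads swing forward as they close: fully open they stand 13 mm farther back than shut.
Start: joints at [-0.952, 0.385, 0.008, 0, -1.194, -0.259], TCP at [220.069, -584.953, 404.712] pointing down, gripper open.
Joint ranges: [-3.14, 3.14], [-1.21, 2.06], [-1.07, 1.41], [-3.16, 2.05], [-2.99, -0.16], [-3.1, 3.1]. Speed limits (rad/s): [2.79, 2.79, 3.14, 3.14, 3.14, 3.14].

## Interface

Orientations are given as a unit quaternion [x, y, z, w].
In Python, from bench import * gives the robot as it stands. The module is installed in compiled form; this text tells all that it offers.
- The arm moves only by the tool apply_moves, never from a script. Its arguments are lists of equal length, an entry for each row: "fingers": the closure, from 0 (fully open) to 1 (shut); "dp": the shift along the world's x, y, z in cm, a list of three; "yaw": the turn about the world's z in degrees. A call has 1 to 10 rows; each row is the pose to reach, as a shift and turn from the pose measured when the call began; what a row does not reach only later rows make up. A row lasts 1/10 s, in which the tool goes at most 50 mm and 8.59 degrees, less where a joint would pass 70% of its speed; a pose out of reach is approached as far as the arm can. A call with a gripper value outside its range is refused whole. The fingers move at their own pace and stop on an object; the grip force is fixed at half the most. Time passes only in rows, so rows that repeat a pose let the fingers close. It gives the time, the measured TCP pose, the force and the opening at its end, in the units of the state.
- read_state(): the state, without advancing time (a new reading comes with each control period).
- get_image(name): name is "side" or "top"; returns a dict with "color" (384x512x3 uint8, blue, green, red), "mtx" (3x3 intrinsics, pixels), "camera_from_world" (4x4, takes a point from world to camera coordinates). Camera axes: x right, y down, z forward; pixel columns grow to the right and rows downward; lengths in mm; the calibration is good to about 2 mm. A picture is of the moment at which its call begins. There is no depth.
- job_done(): hands the job in, once; it reports no verdict.
The state is a dict: "clock": time; "joints": joint angles; "joint_vel": joint speeds; "joint_efforts": joint torques, N m; "position": TCP position; "ee_rot": TCP orientation; "contact_force": force on the tool from outside, world axes, zero at the start; "wrist_torque": the same for the moment, N m; "gripper_width": finger opening in mm.
Only numpy, scipy, OpenCV 4.12 (cv2) and the standard library are available. Lean on these libraries where they do the work, as an engineer would, in place of code of your own. Each camera call takes 0.05 s, during which the arm holds its last target. There are 200 camera calls.

## Task

Carry on shingling the roof of the insect house. Slide the loose wide shingle down the roof, beside its nailed neighbour, until its lower edge sits square along the first chalk line; then take the narrow shingle from the bundle and lay it flat, nail holes up the slope, centred over the joint between those two shingles, with its lower edge square along the second chalk line. Leave the tub of nails and the tape measure where they are.

Things in the scene. Friction and masses are not known exactly. Their poses are not given: they have to be found in the camera images.
- roof: Sloping plywood deck, 305 mm down the slope by 290 wide, 18 degrees, falling away from the robot; fixed. Origin: on its top surface, middle of the upper edge (nearest the robot, nothing rises there). x straight down the slope, y along the upper edge (left when looking downhill), z square out of the deck. First course and left half of the second (140 mm wide, y 2 to 143) are nailed on.
- house: Timber insect house under that roof, fixed; origin: centre of its underside on the bench. The upper roof edge is 236 mm above the bench. All shingles are grey fibre-cement, 8 mm thick, 160 mm long up the slope; when laid, the upper edge is on the bare deck, the lower part on the course below, 6.5 degrees flatter than the deck. Each course leaves 70 mm of the one below bare.
- chalk_wide (a point): Point on the first blue chalk line (2.6 mm wide, across the first course, along the lower edge of the nailed second-course shingle): the place for the middle of the wide shingle's lower edge, on the first course's face. Axes as the roof's. In the roof frame x 248, y -72, z 18 mm; the wide shingle's upper edge then lies at x = 90 mm, on the deck.
- chalk_narrow (a point): Point where the second chalk line, drawn on the face of the nailed second-course shingle, meets the joint between the two second-course shingles: the place for the middle of the narrow shingle's lower edge. Axes as the roof's. In the roof frame x 178, y 0, z 18 mm; the narrow shingle's upper edge then lies at x = 19 mm, on the deck.
- wide_center (a point): Centre of the loose wide shingle, 160 x 140 x 8 mm, 0.26 kg. It lies on the roof's right half, lower end on the first course, 30 to 65 mm too high up the slope and a little crooked, its upper edge free on the bare deck. x: towards its lower end (80 mm off), y: left, z: up out of its face. Nail holes 20 mm above the centre. Friction on the roof about 0.6: it stays where left.
- wide_left (a point): Left-hand corner of the wide shingle's lower edge, on its underside. Axes as wide_center.
- wide_right (a point): Right-hand corner of the wide shingle's lower edge, on its underside. Axes as wide_center.
- narrow_center (a point): Centre of the loose narrow shingle, 160 x 66 x 8 mm, 0.12 kg, lying level on the bundle, its centre 52 mm above the bench. x: towards its lower end (80 mm off), y: left, z: up. Its two small nail holes are 20 mm from the centre, towards the upper end. It overhangs the bundle by about 9 mm along each long side.
- narrow_left (a point): Left-hand corner of the narrow shingle's lower edge, on its underside. Axes as narrow_center.
- narrow_right (a point): Right-hand corner of the narrow shingle's lower edge, on its underside. Axes as narrow_center.
- bundle: Bundle of shingles 48 mm wide, 160 mm long, 48 mm high, held by two black straps, lying on the bench to the left or to the right of the house, heavy and fixed. Origin: centre of its underside; x along its length. The narrow shingle lies on it.
- tub: Open steel tub of roofing nails, 110 x 85 x 45 mm high, on the bench on the other side of the house from the bundle. Origin: centre of its underside. Not needed.
- tape: Tape measure, 70 x 38 x 64 mm high, on the bench at the left beside the lower edge of the roof. Origin: centre of its underside. Not needed.
Not all that is in view belongs to the job. Leave any pink look-alike of the part that bears wide_center alone.

How it is judged (in metres and radians):
On the way, in this order (a step that is already met when the one before it is completed fails the run):
1. the wide shingle lies square on the first chalk line (x of wide_left in the frame of chalk_wide between -0.005 and 0.005 m and z of wide_left in the frame of chalk_wide between -0.004 and 0.005 m and x of wide_right in the frame of chalk_wide between -0.005 and 0.005 m and z of wide_right in the frame of chalk_wide between -0.004 and 0.005 m and y of wide_center in the frame of chalk_wide between -0.014 and 0.006 m and angle between the z axis of wide_center and the z axis of roof, either way round below 0.16 rad), for 0.2 s.
2. the narrow shingle lies square on the second chalk line, over the joint (x of narrow_left in the frame of chalk_narrow between -0.005 and 0.005 m and z of narrow_left in the frame of chalk_narrow between -0.004 and 0.005 m and x of narrow_right in the frame of chalk_narrow between -0.005 and 0.005 m and z of narrow_right in the frame of chalk_narrow between -0.004 and 0.005 m and y of narrow_center in the frame of chalk_narrow between -0.014 and 0.014 m and angle between the z axis of narrow_center and the z axis of roof, either way round below 0.16 rad), for 0.2 s.
At the end, for the whole second after the job is handed in: Both lower corners of the wide shingle within 5 mm of chalk line 1, its middle 14 mm right to 6 mm left of its place; both lower corners of the narrow one within 5 mm of line 2 or its continuation, its middle within 14 mm of the joint; both flat on the course below, at rest (all of step 1 and all of step 2 and linear speed of each of wide, narrow below 0.01 m/s); the robot touches nothing.
It fails at once if the tub of nails or the tape measure is moved more than 30 mm (distance of any of tub, tape from where it was at the start of the episode above 0.03 m).
It also fails if it takes over 64 s, if anything falls off the work surface, if the arm or the gripper's body presses on something with over 40 N, if the wrist force passes 120 N, or if a joint passes its speed limit or range.

## Working session

There is one attempt and no reset: what is moved stays moved. The work goes in short steps, Python scripts to look and compute and a tool call to move; the robot and the scene stay as the last step left them, time stands still between calls to the robot, and variables do not carry over. Pictures are saved under pics/ and viewed, about 8 in all and at most 12, crops included, and the job is handed in when it is done.

Besides the shell and the picture viewer there is one more tool, called after ">>>" as a command line: name --pt "numbers of a row" for each row, then --argument value for the rest. apply_moves: Moves the arm, as the interface text tells. Its arguments: {"type":"object","properties":{"fingers":{"type":"array","items":{"type":"number"}},"dp":{"type":"array","items":{"type":"array","items":{"type":"number"}}},"yaw":{"type":"array","items":{"type":"number"}}},"required":["fingers","dp","yaw"]}

```bash
mkdir -p pics; python3 - <<'E'
from bench import *
import cv2
print(read_state())
for n in ("side","top"):
    d=get_image(n); cv2.imwrite(f"pics/{n}0.png",d["color"]); print(n,d["mtx"].tolist(),d["camera_from_world"].round(4).tolist())
E
```

```text
{'clock': 0.0, 'joints': array([-9.52446350e-01,  3.85532183e-01,  6.66688175e-03, -5.29506350e-04,
       -1.19399419e+00, -2.58600276e-01]), 'joint_vel': array([ 0.00023238, -0.00125223,  0.0003475 ,  0.00163639, -0.00070133,
        0.00158612]), 'joint_efforts': array([ 9.32547628e-04, -3.92290986e+01,  1.88400275e+01,  4.18626487e+00,
       -4.64339013e-03,  1.79837798e-06]), 'position': array([ 219.99140175, -584.78645012,  403.64744149]), 'ee_rot': array([-1.78810249e-01,  9.83883006e-01,  1.03847020e-03, -2.15168028e-04]), 'contact_force': array([ 0.29952369, -0.23722221,  0.14588803]), 'wrist_torque': array([-0.009103  , -0.03371286, -0.01507559]), 'gripper_width': 85.38877715287654}
side [[430.0667080087912, 0.0, 259.52921238264366], [0.0, 430.0667080087912, 192.79652582497746], [0.0, 0.0, 1.0]] [[-0.8342, -0.5514, -0.0103, 403.8511], [-0.3311, 0.5157, -0.7902, 288.1749], [0.441, -0.6558, -0.6128, 987.3782], [0.0, 0.0, 0.0, 1.0]]
top [[481.5532621358773, 0.0, 252.98778069416952], [0.0, 481.5532621358773, 191.19109640155963], [0.0, 0.0, 1.0]] [[-0.0006, -0.9999, -0.0112, -9.5352], [-0.9967, 0.0015, -0.0811, 523.6724], [0.0811, 0.0111, -0.9966, 1582.9934], [0.0, 0.0, 0.0, 1.0]]
```

View pics/side0.png

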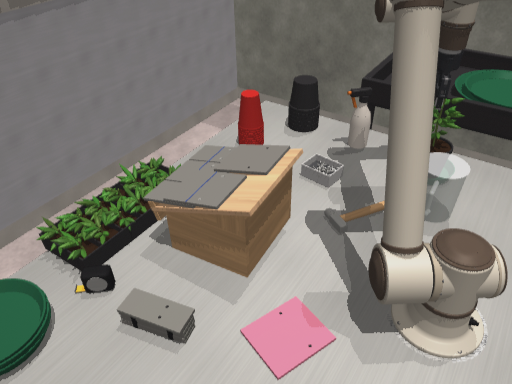

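View pics/top0.png

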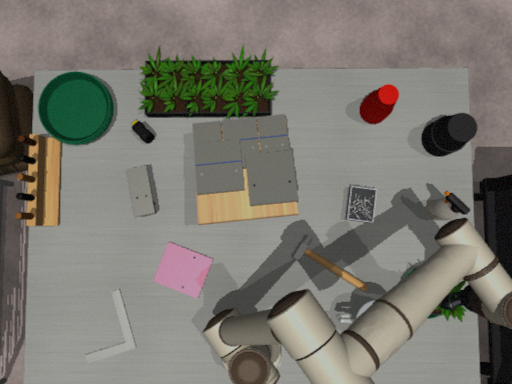

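Both views: the roof sits in the top view at (190-300, 115-225). The candidates are:
- Wide shingle: grey at top (269,172), or the pink look-alike at (184,269), which stays alone.
- Narrow shingle: the grey piece on the bundle at top (142,191) and side (157,310).

I'll crop close on the roof and bundle.

```bash
cat > h.py <<'E'
import numpy as np, cv2
from bench import *
def grab(n): return get_image(n)
def crop(d,x0,y0,x1,y1,s,f):
    cv2.imwrite(f,cv2.resize(d["color"][y0:y1,x0:x1],None,fx=s,fy=s,interpolation=cv2.INTER_CUBIC))
def ray(d,p):
    T=d["camera_from_world"];R=T[:3,:3]
    return -R.T@T[:3,3], R.T@np.linalg.solve(d["mtx"],[p[0],p[1],1])
def cast(d,p,P0,n):
    o,v=ray(d,p); return o+v*(np.dot(n,np.array(P0)-o)/np.dot(n,v))
def castz(d,p,z): return cast(d,p,[0,0,z],np.array([0,0,1.]))
def proj(d,P):
    T=d["camera_from_world"]; q=d["mtx"]@(T[:3,:3]@np.array(P)+T[:3,3]); return q[:2]/q[2]
E
python3 - <<'E'
from h import *
d=grab("top"); crop(d,120,105,310,235,4,"pics/t1.png")
d=grab("side"); crop(d,100,125,320,345,2.7,"pics/s1.png")
E
```

```text
(no output)
```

View pics/t1.png

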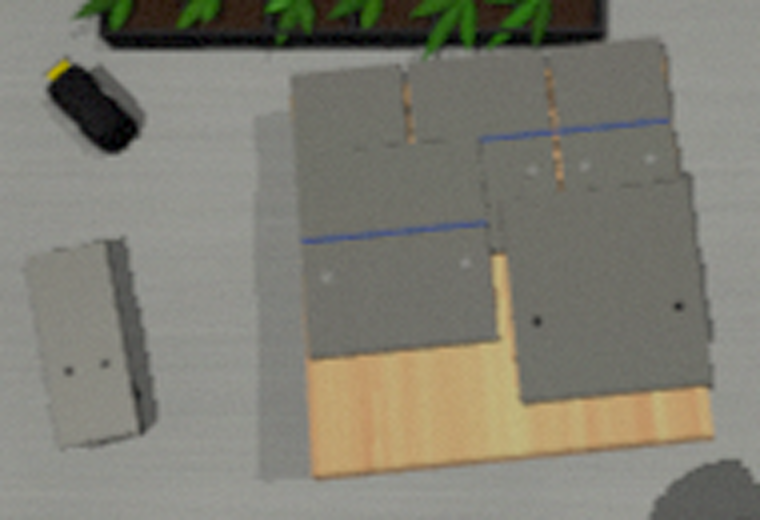

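View pics/s1.png

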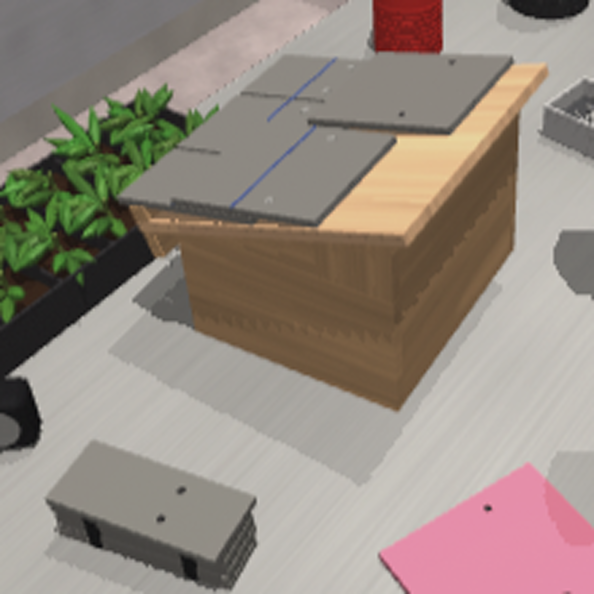

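The wide shingle is confirmed: two holes near its upper end, lower-left corner at about crop (500,200). The narrow one has its holes at the robot end, at crop (68,371) and (105,363). Next I'll compute the poses.

```bash
cat >> h.py <<'E'
def roof(d=None):
    import json; r=json.load(open("roof.json")); return np.array(r[0]),np.array(r[1])
def toroof(P):
    o,R=roof(); return R.T@(np.array(P)-o)
def fromroof(p):
    o,R=roof(); return o+R@np.array(p)
def jaw():
    s=read_state(); a,b=s["ee_rot"][:2]; return np.degrees(np.arctan2(2*a*b,b*b-a*a))
E
python3 - <<'E'
from h import *
import json
np.set_printoptions(precision=1,suppress=True)
dt=grab("top"); ds=grab("side")
t=lambda u,v:((u+.5)/4-.5+120,(v+.5)/4-.5+105)
s=lambda u,v:((u+.5)/2.7-.5+100,(v+.5)/2.7-.5+125)
def tri(a,b):
    o1,v1=ray(dt,a);o2,v2=ray(ds,b)
    k=np.linalg.lstsq(np.c_[v1,-v2],o2-o1,rcond=None)[0]; p,q=o1+k[0]*v1,o2+k[1]*v2
    return (p+q)/2,np.linalg.norm(p-q)
L=castz(dt,t(314,478),236);Rr=castz(dt,t(714,438),236)
print("upper corners",L,Rr,np.linalg.norm(L-Rr)); print("tri L",tri(t(314,478),s(407,238)),"R",tri(t(714,438),s(547,66)))
y=(L-Rr);yaw=np.arctan2(-y[0],y[1])
# chalk-line yaw
c,sn=np.cos(np.radians(18)),np.sin(np.radians(18))
Rz=np.array([[np.cos(yaw),-np.sin(yaw),0],[np.sin(yaw),np.cos(yaw),0],[0,0,1]])
R=Rz@np.array([[c,0,sn],[0,1,0],[-sn,0,c]])
o=(L+Rr)/2; json.dump([o.tolist(),R.tolist()],open("roof.json","w"))
print("origin",o,"yaw",np.degrees(yaw))
for n,p in dict(c1a=(480,140),c1b=(668,121),c2a=(302,241),c2b=(487,224)).items():
    print(n,toroof(cast(dt,t(*p),fromroof([178 if n[1]=="2" else 248,0,18]),R[:,2])))
print("pred chalk wide",proj(dt,fromroof([248,-72,18])),"seen",t(574,130.5))
for n,p,z in (("UL",(522,404),8),("UR",(712,387),8),("LL",(500,202),20),("LR",(690,175),20),("h1",(537,321),14),("h2",(679,307),14)):
    print("wide",n,toroof(cast(dt,t(*p),fromroof([0,0,z]),R[:,2])))
print("nailed UL/UR",[toroof(cast(dt,t(*p),fromroof([0,0,8]),R[:,2])) for p in((312,357),(497,340))])
for n,p in dict(ll=(24,260),lr=(106,240),ul=(62,448),ur=(141,432),h1=(68,371),h2=(105,363)).items(): print("narrow",n,castz(dt,t(*p),56))
print("tri h",tri(t(68,371),s(161,519)),tri(t(105,363),s(181,491)))
print("jaw",jaw(), fromroof([248,-72,18]),fromroof([178,0,18]),fromroof([90,-72,0]))
E
```

```text
upper corners [411.5 145.1 236. ] [ 440. -142.  236.] 288.50772394575904
tri L (array([410.5, 144.9, 232.5]), np.float64(2.4376326297312962)) R (array([ 440.2, -142.2,  232.9]), np.float64(0.2581925138451622))
origin [425.7   1.6 236. ] yaw 5.654591084819996
c1a [250.7   3.1  18. ]
c1b [ 250.8 -140.3   18. ]
c2a [180.7 142.1  18. ]
c2b [179.4   3.6  18. ]
pred chalk wide [264.3 137.9] seen (263.125, 137.25)
wide UL [37.6 -9.5  8. ]
wide UR [  36.1 -147.     8. ]
wide LL [195.6  -7.6  20. ]
wide LR [ 202.2 -151.1   20. ]
wide h1 [ 98.8 -26.3  14. ]
wide h2 [  98.6 -130.5   14. ]
nailed UL/UR [array([ 90.7, 140.3,   8. ]), array([89.5,  4.2,  8. ])]
narrow ll [592.4 407.3  56. ]
narrow lr [608.8 340.2  56. ]
narrow ul [438.4 373.1  56. ]
narrow ur [451.3 308.9  56. ]
narrow h1 [501.1 369.4  56. ]
narrow h2 [507.6 339.3  56. ]
tri h (array([500.7, 369.1,  55.4]), np.float64(1.337940128591436)) (array([507.3, 339.3,  53.8]), np.float64(1.4190993814456432))
jaw -20.612132362004907 [673.1 -46.3 176.5] [599.7  18.8 198.1] [518.  -61.6 208.2]
```

>>> apply_moves --fingers '[0,0,0,0,0,0,0,0,0,0]' --pt "0 0 5" --pt "1.8 5 5.6" --pt "3.5 10 5.6" --pt "5.3 15 5.6" --pt "7 20 5.6" --pt "8.9 25 5.6" --pt "10.5 30 5.6" --pt "12.3 35 5.6" --pt "14 40 5.6" --pt "15.8 45 5.6" --yaw '[0,8,16,24,32,40,48,56,64,72]'

```text
clock: 1.3
position: [368.7, -158.7, 460.8]
ee_rot: [0.725, -0.689, 0.0, -0.0]
contact_force: [1.7, -0.5, -0.3]
gripper_width: 85.6
```

>>> apply_moves --fingers '[0,0,0,0,0]' --pt "1 3.5 0" --pt "2 5.5 0" --pt "2 5.5 0" --pt "2 5.5 0" --pt "2 5.5 0" --yaw '[3,3,3,3,3]'

```text
clock: 1.8
position: [388.4, -104.3, 460.7]
ee_rot: [0.742, -0.67, 0.0, -0.0]
contact_force: [-0.2, -0.5, -0.1]
gripper_width: 85.3
```

>>> apply_moves --fingers '[0,0,0,0]' --pt "0.9 2.5 -1" --pt "0.9 2.5 -4.5" --pt "0.9 2.5 -4.5" --pt "0.9 2.5 -4.5" --yaw '[0,0,0,0]'

```text
clock: 2.2
position: [397.4, -80.1, 416.1]
ee_rot: [0.742, -0.67, 0.0, 0.001]
contact_force: [0.7, 0.1, 0.1]
gripper_width: 85.4
```

```bash
python3 - <<'E'
from h import *
d=grab("side"); crop(d,190,60,350,260,3,"pics/s2.png")
E
```

```text
(no output)
```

View pics/s2.png

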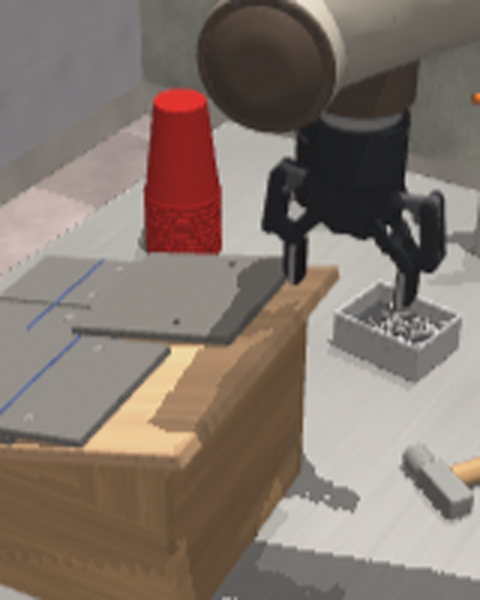

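```bash
python3 - <<'E'
from h import *
o,R=roof(); d=grab("side")
for u,v in ((288,283),(305,285),(297,285),(405,310)):
    P=cast(d,(190+u/3,60+v/3),fromroof([0,-78,0]),R[:,1]); print(P.round(1),toroof(P).round(1))
E
```

```text
[450.4 -74.4 249.9] [ 11.9 -78.   18.4]
[434.9 -75.9 252.4] [ -3.6 -78.   16.1]
[442.1 -75.2 250.3] [  3.9 -78.   16.3]
[347.1 -84.6 254.2] [-88.2 -78.   -9.5]
```

>>> apply_moves --fingers '[0,0,0,0]' --pt "0 0 -1" --pt "0 0 -1.5" --pt "0 0 -1.5" --pt "0 0 -1.5" --yaw '[0,0,0,0]'

```text
clock: 2.7
position: [397.8, -79.9, 402.2]
ee_rot: [0.742, -0.67, 0.001, -0.001]
contact_force: [-0.2, -0.0, -0.1]
gripper_width: 85.4
```

>>> apply_moves --fingers '[0,0]' --pt "0 0 -0.2" --pt "0 0 -0.2" --yaw '[0,0]'

```text
clock: 2.9
position: [397.8, -79.9, 400.1]
ee_rot: [0.742, -0.67, 0.001, -0.001]
contact_force: [-0.9, 0.2, -0.2]
gripper_width: 85.6
```

>>> apply_moves --fingers '[0,0]' --pt "0 0 -0.2" --pt "0 0 -0.2" --yaw '[0,0]'

```text
clock: 3.1
position: [397.7, -79.9, 397.9]
ee_rot: [0.742, -0.67, 0.001, -0.0]
contact_force: [-0.1, 0.3, 0.1]
gripper_width: 85.1
```

>>> apply_moves --fingers '[0,0]' --pt "0 0 -0.2" --pt "0 0 -0.2" --yaw '[0,0]'

```text
clock: 3.3
position: [397.6, -79.9, 395.6]
ee_rot: [0.742, -0.67, 0.001, -0.0]
contact_force: [-0.7, -0.5, 0.2]
gripper_width: 85.4
```

>>> apply_moves --fingers '[0,0]' --pt "0 0 -0.2" --pt "0 0 -0.2" --yaw '[0,0]'

```text
clock: 3.5
position: [397.8, -79.9, 394.1]
ee_rot: [0.742, -0.67, 0.001, -0.001]
contact_force: [0.0, -0.8, 2.0]
gripper_width: 85.6
```

>>> apply_moves --fingers '[0,0]' --pt "0 0 -0.2" --pt "0 0 -0.2" --yaw '[0,0]'

```text
clock: 3.7
position: [398.4, -79.9, 393.5]
ee_rot: [0.742, -0.67, 0.003, -0.001]
contact_force: [-1.6, -0.2, 6.0]
gripper_width: 85.5
```

>>> apply_moves --fingers '[0,0]' --pt "0 0 -0.2" --pt "0 0 -0.2" --yaw '[0,0]'

```text
clock: 3.9
position: [398.8, -80.0, 393.0]
ee_rot: [0.743, -0.67, 0.004, -0.002]
contact_force: [-1.8, 0.2, 7.8]
gripper_width: 85.3
```

>>> apply_moves --fingers '[0,0,0,0,0,0,0,0,0,0]' --pt "0.5 0.05 -0.16" --pt "1 0.1 -0.32" --pt "1.5 0.15 -0.49" --pt "2 0.2 -0.65" --pt "2.5 0.25 -0.81" --pt "3 0.3 -0.97" --pt "3.5 0.35 -1.14" --pt "4 0.4 -1.3" --pt "4.5 0.45 -1.46" --pt "4.5 0.45 -1.46" --yaw '[0,0,0,0,0,0,0,0,0,0]'

```text
clock: 4.9
position: [444.7, -75.4, 378.2]
ee_rot: [0.743, -0.67, 0.004, -0.003]
contact_force: [0.6, -1.2, 1.1]
gripper_width: 85.3
```

```bash
python3 - <<'E'
from h import *
d=grab("side");a=cv2.resize(d["color"][120:220,150:330],None,fx=4,fy=4,interpolation=cv2.INTER_CUBIC)
cv2.imwrite("pics/s3.png",a)
E
```

```text
(no output)
```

View pics/s3.png

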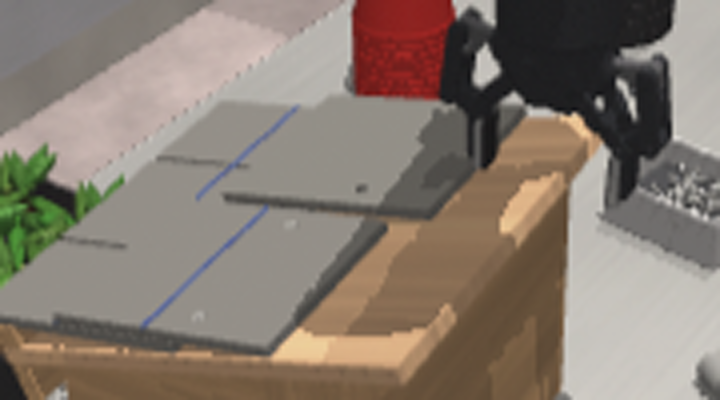

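The push works. The wide shingle's lower-left corner is now at crop (226,200), with the chalk line's left end at (200,198).

```bash
python3 - <<'E'
from h import *
o,R=roof(); d=grab("side"); np.set_printoptions(precision=1,suppress=True)
f=lambda u,v,z:toroof(cast(d,(150+u/4-.4,120+v/4-.4),fromroof([0,0,z]),R[:,2]))
print("chalk",f(198,199,18),f(297,107,18))
print("LL bottom",f(226,203,15.5),"LL top",f(226,195,23.5),"UL bottom",f(430,218,0),"UL top",f(430,210,8))
print("c2",f(145,325,18),f(265,210,18)); print("nailed UL,UR top",f(272,352,8),f(385,227,8))
t=grab("top"); crop(t,180,105,310,235,5,"pics/t3.png")
E
```

```text
chalk [247.7  -8.5  18. ] [ 250.8 -140.8   18. ]
LL bottom [223.2  -7.1  15.5] LL top [217.3  -3.8  23.5] UL bottom [ 68.4 -12.6  -0. ] UL top [63.6 -8.9  8. ]
c2 [179. 140.  18.] [179.4   6.7  18. ]
nailed UL,UR top [ 82.3 147.    8. ] [85.5 11.4  8. ]
```

View pics/t3.png

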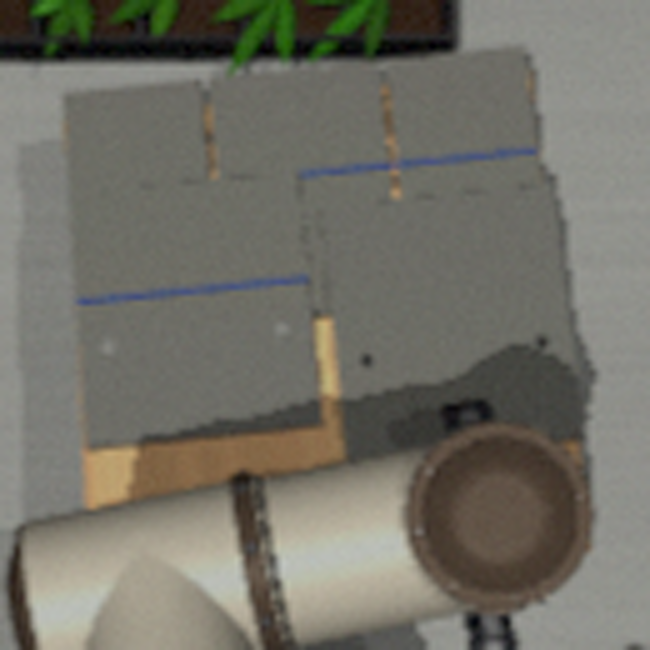

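Remaining to the line is about 24 mm on the left and 21 mm on the right, so it is about 1.4° crooked. I'll push left of centre first to square it.

>>> apply_moves --fingers '[0,0,0,0,0,0,0,0]' --pt "-0.5 -0.05 0.3" --pt "-0.7 1.7 0.3" --pt "-0.85 3.4 0.3" --pt "-0.85 3.4 0.16" --pt "-0.35 3.45 0.0" --pt "-0.1 3.48 -0.08" --pt "0.1 3.5 -0.15" --pt "0.1 3.5 -0.15" --yaw '[0,0,0,0,0,0,0,0]'

```text
clock: 5.85
position: [445.6, -40.7, 376.7]
ee_rot: [0.742, -0.67, 0.005, -0.003]
contact_force: [-0.2, -0.8, 2.2]
gripper_width: 85.6
```

>>> apply_moves --fingers '[0,0,0,0,0,0,0]' --pt "-0.5 -0.05 0.3" --pt "-0.3 -1.7 0.3" --pt "-0.15 -3.5 0.3" --pt "-0.15 -3.5 0.13" --pt "0.35 -3.45 -0.05" --pt "0.8 -3.4 -0.2" --pt "0.8 -3.4 -0.2" --yaw '[0,0,0,0,0,0,0]'

```text
clock: 6.55
position: [454.2, -74.4, 374.9]
ee_rot: [0.743, -0.67, 0.005, -0.003]
contact_force: [-0.1, -1.3, 3.0]
gripper_width: 85.3
```

```bash
cat >> h.py <<'E'
def lines(fn):
    """gradient profiles: print nothing, save enlarged crops side by side"""
    t=grab("top");s=grab("side")
    a=cv2.resize(t["color"][120:220,185:305],None,fx=5,fy=5,interpolation=cv2.INTER_CUBIC)[:500]
    cv2.imwrite(fn+"_t.png",a)
    b=cv2.resize(s["color"][130:200,150:290],None,fx=5,fy=5,interpolation=cv2.INTER_CUBIC)
    cv2.imwrite(fn+"_s.png",b)
    # stacked for one view
    w=700; c=np.zeros((600,w,3),np.uint8); 
    c[:250,:600]=a[:250]; c[250:600,:]=b
    cv2.imwrite(fn+".png",c)
E
python3 - <<'E'
from h import *
lines("pics/a1")
E
```

```text
(no output)
```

View pics/a1.png

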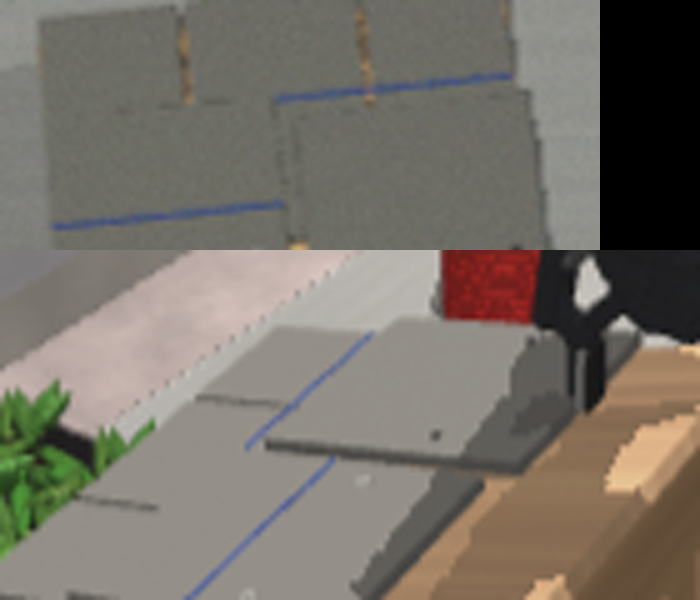

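```bash
python3 - <<'E'
from h import *
o,R=roof(); d=grab("side"); np.set_printoptions(precision=1,suppress=True)
f=lambda u,v,z:toroof(cast(d,(150+u/5-.4,130+(v-250)/5-.4),fromroof([0,0,z]),R[:,2]))
print("chalk",f(247,449,18),f(372,335,18)); print("LL bottom",f(267,450,16.5),"top",f(266,439,24.5),f(398,318,24.5),"UL bottom",f(522,474,0))
t=grab("top"); g=lambda u,v,z:toroof(cast(t,(185+u/5-.4,120+v/5-.4),fromroof([0,0,z]),R[:,2]))
print("top chalk",g(277,99,18),g(512,76,18),"wide lower top-face",g(295,110,24.5),g(530,88,24.5))
E
```

```text
chalk [247.8  -8.2  18. ] [ 249.1 -139.1   18. ]
LL bottom [235.3  -9.5  16.5] top [230.9  -7.4  24.5] [ 232.3 -146.4   24.5] UL bottom [ 76.9 -11.2  -0. ]
top chalk [251.4   1.9  18. ] [ 251.  -141.5   18. ] wide lower top-face [239.1  -8.5  24.5] [ 238.  -150.7   24.5]
```

>>> apply_moves --fingers '[0,0,0,0,0]' --pt "0.4 0.04 -0.13" --pt "0.8 0.08 -0.26" --pt "1.12 0.11 -0.37" --pt "1.12 0.11 -0.37" --pt "1.12 0.11 -0.37" --yaw '[0,0,0,0,0]'

```text
clock: 7.25
position: [465.3, -73.2, 371.1]
ee_rot: [0.743, -0.67, 0.005, -0.004]
contact_force: [-1.3, 0.8, 4.4]
gripper_width: 85.1
```

>>> apply_moves --fingers '[0,0,0,0,0]' --pt "-0.5 -0.05 0.4" --pt "-1 -0.1 2" --pt "-1 -0.1 6" --pt "-1 4 8" --pt "-1 8 8" --yaw '[0,0,0,0,0]'

```text
clock: 7.75
position: [455.1, 7.1, 454.0]
ee_rot: [0.742, -0.671, 0.007, -0.006]
contact_force: [0.6, -0.2, -0.5]
gripper_width: 85.4
```

```bash
python3 - <<'E'
from h import *
lines("pics/a2")
E
```

```text
(no output)
```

View pics/a2.png

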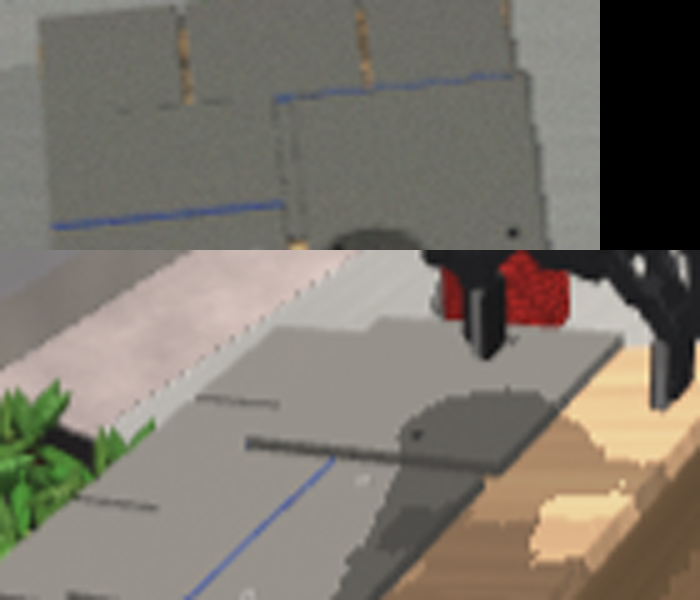

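```bash
python3 - <<'E'
from h import *
o,R=roof(); d=grab("side"); np.set_printoptions(precision=1,suppress=True)
f=lambda u,v,z:toroof(cast(d,(150+u/5-.4,130+(v-250)/5-.4),fromroof([0,0,z]),R[:,2]))
print("LL bottom",f(247,450,18),"top",f(246,438,26),f(374,319,26),"UL bottom",f(502,476,0))
t=grab("top"); c=t["color"].astype(int)
blue=(c[...,0]-c[...,2]); 
# columns through chalk 1: centroid row of blue and total blueness
for u in range(242,290,6): 
    col=blue[128:145,u].clip(8)-8; print(u,col.sum(),(col*np.arange(128,145)).sum()/max(col.sum(),1), c[128:145,u].mean(axis=1).round().astype(int).tolist())
u=230; col=blue[155:172,u].clip(8)-8; print("ref chalk2",col.sum())
print([ (u,proj(t,fromroof([248,y,18])).round(2).tolist()) for u,y in ((0,-10),(1,-130))])
E
```

```text
LL bottom [247.   -7.2  18. ] top [243.4  -6.2  26. ] [ 247.4 -143.7   26. ] UL bottom [88.  -9.3 -0. ]
242 47 139.2340425531915 [105, 104, 105, 106, 106, 108, 107, 109, 107, 103, 102, 93, 95, 100, 100, 106, 101]
248 3 138.33333333333334 [107, 107, 109, 107, 107, 104, 108, 107, 107, 104, 98, 92, 108, 107, 107, 110, 106]
254 22 138.0 [106, 107, 105, 105, 105, 111, 108, 107, 106, 101, 97, 109, 108, 108, 110, 103, 107]
260 15 137.0 [106, 107, 108, 105, 108, 103, 108, 109, 105, 99, 102, 106, 106, 106, 106, 106, 104]
266 21 137.0 [104, 102, 109, 105, 107, 108, 106, 107, 102, 98, 107, 108, 105, 105, 107, 104, 107]
272 15 136.0 [105, 109, 107, 106, 105, 104, 107, 103, 99, 110, 106, 109, 109, 106, 109, 106, 107]
278 0 0.0 [106, 107, 107, 108, 106, 106, 102, 102, 97, 105, 108, 106, 106, 110, 107, 108, 108]
284 14 135.0 [104, 109, 107, 109, 103, 107, 104, 98, 103, 108, 106, 106, 106, 106, 106, 102, 108]
ref chalk2 50
[(0, [243.99, 139.98]), (1, [283.34, 136.03])]
```

The wide shingle's lower edge now lies on the chalk line. The side view puts the lower-left corner at x=247 against 248, and in the top view the line is about 60% covered evenly along its length. So it is square and within about 1-3 mm. Next, the narrow shingle: centre about (523,358), yaw about 12°.

>>> apply_moves --fingers '[0,0,0,0,0,0,0,0,0,0]' --pt "0.5 3.5 0" --pt "1 7 0" --pt "1.5 10.5 0" --pt "2 14 0" --pt "2.5 18 0" --pt "3 22 0" --pt "3.5 26 0" --pt "4 30 0" --pt "4.38 33 0" --pt "4.38 34.5 0" --yaw '[-8,-16,-24,-32,-40,-48,-56,-64,-72,-80]'

```text
clock: 8.95
position: [499.3, 353.7, 448.6]
ee_rot: [-0.136, 0.991, -0.006, -0.002]
contact_force: [0.1, -0.6, -0.2]
gripper_width: 85.7
```

```bash
python3 - <<'E'
from h import *
s=read_state(); p=s["position"]; print(s["joints"].round(2),p,"jaw ccw",-jaw(),"d",(498.9-p[0])/10,(352.8-p[1])/10,(214-p[2])/10)
E
```

```text
[ 0.88  0.34  0.05  0.01 -1.29 -2.18] [499.26578776 353.71681459 448.5687506 ] jaw ccw 15.687324718357003 d -0.036578776001698544 -0.09168145881525333 -23.456875060181744
```

>>> apply_moves --fingers '[0,0,0,0,0,0,0,0]' --pt "0 -0.1 -5" --pt "0 -0.1 -10" --pt "0 -0.1 -15" --pt "0 -0.1 -18" --pt "0 -0.1 -20" --pt "0 -0.1 -22" --pt "0 -0.1 -23.4" --pt "0 -0.1 -23.4" --yaw '[-3.5,-3.5,-3.5,-3.5,-3.5,-3.5,-3.5,-3.5]'

```text
clock: 9.75
position: [499.1, 351.2, 211.9]
ee_rot: [-0.105, 0.994, -0.008, -0.004]
contact_force: [-0.3, 0.0, -0.1]
gripper_width: 85.6
```

```bash
python3 - <<'E'
from h import *
t=grab("top"); s=grab("side")
c=np.zeros((560,800,3),np.uint8)
c[:480,:400]=cv2.resize(t["color"][110:230,100:200],None,fx=4,fy=4,interpolation=cv2.INTER_CUBIC)
c[:480,400:]=cv2.resize(s["color"][250:370,100:200],None,fx=4,fy=4,interpolation=cv2.INTER_CUBIC)
cv2.imwrite("pics/g1.png",c); print(read_state()["position"],-jaw())
E
```

```text
[499.73503797 352.39369914 214.72992136] 12.162660090168531
```

View pics/g1.png

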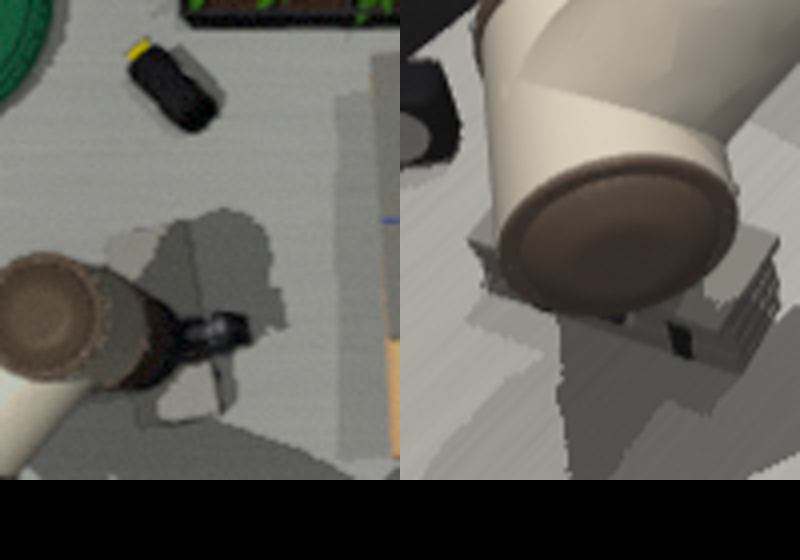

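The gripper straddles the narrow shingle squarely, with the right finger outside its edge. I'll close and lift.

>>> apply_moves --fingers '[1,1,1,1,1,1,1,1]' --pt "0 0 0" --pt "0 0 0" --pt "0 0 0" --pt "0 0 0" --pt "0 0 0" --pt "0 0 0" --pt "0 0 0" --pt "0 0 0" --yaw '[0,0,0,0,0,0,0,0]'

```text
clock: 10.65
position: [500.2, 353.0, 216.8]
ee_rot: [-0.106, 0.994, -0.005, -0.0]
contact_force: [-0.9, -0.4, 5.5]
gripper_width: 63.7
```

>>> apply_moves --fingers '[1,1,1,1,1,1,1,1]' --pt "0 0 1" --pt "0 0 3" --pt "0 0 7" --pt "0 0 12" --pt "0 0 17" --pt "0 0 22" --pt "0 0 25" --pt "0 0 25" --yaw '[0,0,0,0,0,0,0,0]'

```text
clock: 11.45
position: [500.2, 352.6, 473.8]
ee_rot: [-0.106, 0.994, -0.002, 0.004]
contact_force: [-0.8, 0.5, -0.6]
gripper_width: 64.0
```

>>> apply_moves --fingers '[1,1,1,1,1,1,1,1,1,1]' --pt "0 -3 0" --pt "0 -7 0" --pt "0 -11 0" --pt "0 -15.5 0" --pt "0 -20 0" --pt "-0.1 -24.5 0" --pt "-0.2 -28.5 0" --pt "-0.3 -32 0" --pt "-0.3 -34.4 0" --pt "-0.3 -34.4 -1" --yaw '[-1,-2,-3,-4,-5,-6,-6.5,-6.5,-6.5,-6.5]'

```text
clock: 12.45
position: [496.5, 6.2, 464.3]
ee_rot: [-0.048, 0.999, -0.002, 0.005]
contact_force: [0.1, 0.5, -0.4]
gripper_width: 63.6
```

>>> apply_moves --fingers '[1,1]' --pt "0 0 0" --pt "0 0 0" --yaw '[0,0]'

```text
clock: 12.65
position: [496.3, 6.6, 463.6]
ee_rot: [-0.048, 0.999, -0.002, 0.004]
contact_force: [0.6, -0.1, -0.2]
gripper_width: 63.8
```

```bash
python3 - <<'E'
from h import *
s=read_state(); p=s["position"]; print(p,"jaw ccw",-jaw(),"d",(497.2-p[0])/10,(8.7-p[1])/10,(402-p[2])/10,s["gripper_width"])
t=grab("top"); d=grab("side")
c=np.zeros((480,800,3),np.uint8)
c[:,:400]=cv2.resize(t["color"][110:230,195:295],None,fx=4,fy=4,interpolation=cv2.INTER_CUBIC)
c[:,400:]=cv2.resize(d["color"][70:190,180:280],None,fx=4,fy=4,interpolation=cv2.INTER_CUBIC)
cv2.imwrite("pics/p1.png",c)
E
```

```text
[496.33325097   6.63028634 463.6373372 ] jaw ccw 5.535547106140847 d 0.0866749032346604 0.20697136631562305 -6.163733719584866 63.84346835351869
```

View pics/p1.png

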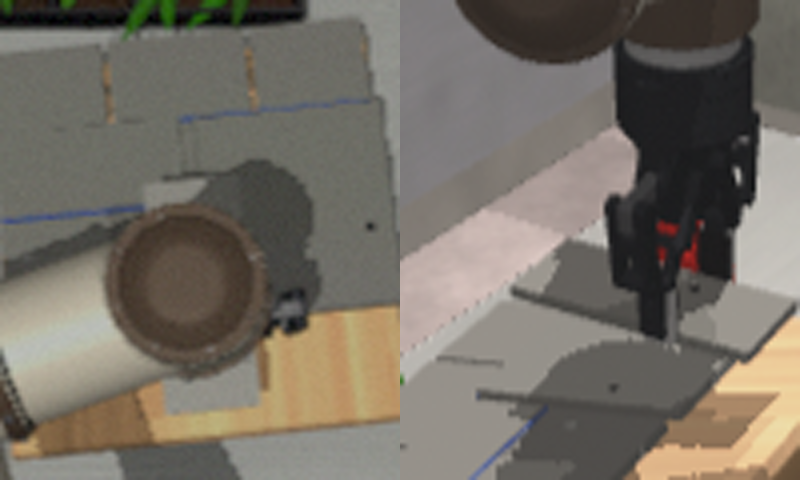

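Held level, holes uphill. The top view shows the lower-left corner at crop (143,183) and the upper edge at (165,415)-(260,403). I'll work out where it sits relative to the tool.

```bash
python3 - <<'E'
from h import *
t=grab("top"); d=grab("side"); np.set_printoptions(precision=1,suppress=True)
p=read_state()["position"]; a=np.radians(-jaw()); u=np.array([np.cos(a),np.sin(a)]);v=np.array([-u[1],u[0]])
for n,x,y in(("LL",143,184),("UL",165,416),("UR",260,404)):
    P=castz(t,(195+x/4-.4,110+y/4-.4),p[2]-160.8); q=P[:2]-p[:2]; print(n,P,"along",q@u,"left",q@v)
for n,x,y,z in(("UR? side LL top",512,289,-160.8),("UL top",748,352,-160.8),("UR top",797,302,-160.8),("LL bot",514,296,-168.8),("UL bot",747,360,-168.8)):
    P=castz(d,(180+(x-400)/4-.4,70+y/4-.4),p[2]+z); q=P[:2]-p[:2]; print(n,P,"along",q@u,"left",q@v)
E
```

```text
LL [599.4  49.2 303.6] along 106.3539205613514 left 32.00129909300769
UL [439.3  33.7 303.6] along -54.48213646254383 left 32.09848396857274
UR [447.4 -31.3 303.6] along -52.70883331654995 left -33.319497952517615
UR? side LL top [595.1  51.9 303.6] along 102.37827983974597 left 35.09659161566757
UL top [438.9  33.8 303.6] along -54.878308204908905 left 32.25406076619203
UR top [443.6 -27.  303.6] along -56.099953524838284 left -28.730773494201276
LL bot [597.9  47.6 295.6] along 104.75054213277676 left 30.522480706030343
UL bot [441.5  30.8 295.6] along -52.570402362615624 left 29.004097637294983
```

>>> apply_moves --fingers '[1,1,1,1,1]' --pt "0.1 0.2 -2" --pt "0.1 0.2 -4" --pt "0.1 0.2 -6" --pt "0.1 0.2 -6" --pt "0.1 0.2 -6" --yaw '[0,0,0,0,0]'

```text
clock: 13.35
position: [498.0, 9.5, 404.9]
ee_rot: [-0.049, 0.999, -0.002, 0.005]
contact_force: [-0.7, -0.3, -0.6]
gripper_width: 63.6
```

>>> apply_moves --fingers '[1,1,1,1]' --pt "0 0 -0.2" --pt "0 0 -0.4" --pt "0 0 -0.5" --pt "0 0 -0.5" --yaw '[0,0,0,0]'

```text
clock: 13.75
position: [498.0, 9.4, 400.1]
ee_rot: [-0.049, 0.999, -0.002, 0.005]
contact_force: [0.4, -0.0, -1.6]
gripper_width: 64.0
```

>>> apply_moves --fingers '[1,1,1,1]' --pt "-0.05 -0.05 -0.2" --pt "-0.05 -0.05 -0.4" --pt "-0.05 -0.05 -0.5" --pt "-0.05 -0.05 -0.5" --yaw '[0,0,0,0]'

```text
clock: 14.15
position: [497.9, 9.2, 396.9]
ee_rot: [-0.05, 0.999, -0.002, 0.007]
contact_force: [-0.2, 2.9, 8.1]
gripper_width: 63.6
```

>>> apply_moves --fingers '[1,1,1,1]' --pt "0 0 -0.2" --pt "0 0 -0.4" --pt "0 0 -0.4" --pt "0 0 -0.4" --yaw '[0,0,0,0]'

```text
clock: 14.55
position: [498.6, 9.2, 394.9]
ee_rot: [-0.05, 0.999, -0.002, 0.009]
contact_force: [0.7, 0.8, 6.7]
gripper_width: 63.9
```

>>> apply_moves --fingers '[1,1,1,1]' --pt "-0.1 0 -0.3" --pt "-0.1 0 -0.6" --pt "-0.1 0 -0.6" --pt "-0.1 0 -0.6" --yaw '[0,0,0,0]'

```text
clock: 14.95
position: [498.7, 9.3, 391.0]
ee_rot: [-0.05, 0.999, -0.002, 0.012]
contact_force: [2.2, 1.1, 5.3]
gripper_width: 63.7
```

>>> apply_moves --fingers '[1,1,1,1]' --pt "-0.1 0 -0.3" --pt "-0.1 0 -0.5" --pt "-0.1 0 -0.5" --pt "-0.1 0 -0.5" --yaw '[0,0,0,0]'

```text
clock: 15.35
position: [498.5, 9.4, 388.0]
ee_rot: [-0.051, 0.999, -0.003, 0.014]
contact_force: [0.5, 0.9, 6.4]
gripper_width: 63.9
```

>>> apply_moves --fingers '[1,1,1,1]' --pt "-0.2 0 0.05" --pt "-0.4 0 0.1" --pt "-0.5 -0.05 0.1" --pt "-0.5 -0.05 0.1" --yaw '[0,0,0,0]'

```text
clock: 15.75
position: [494.3, 9.1, 390.0]
ee_rot: [-0.051, 0.999, -0.002, 0.016]
contact_force: [4.8, 1.0, 4.3]
gripper_width: 64.0
```

```bash
python3 - <<'E'
from h import *
from scipy.spatial.transform import Rotation as Ro
s=read_state(); p=s["position"]; z=Ro.from_quat(s["ee_rot"]).as_matrix()[:,2]; g=p+168*z
print(p,z.round(3),g, s["contact_force"].round(1)); q=toroof(g); print("grip underside roof",q.round(1),"want 73.6,0,6")
t=grab("top"); d=grab("side")
c=np.zeros((560,800,3),np.uint8)
c[:,:400]=cv2.resize(t["color"][130:210,215:272],(400,560),interpolation=cv2.INTER_CUBIC)
c[:,400:]=cv2.resize(d["color"][120:204,190:250],(400,560),interpolation=cv2.INTER_CUBIC)
cv2.imwrite("pics/p2.png",c)
# blue in top/side for line 2
for n,im,x0,x1,y0,y1 in(("top",t,190,260,140,175),("side",d,150,270,130,200)):
    k=im["color"].astype(int); m=(k[...,0]-k[...,2]>18); ys,xs=np.nonzero(m[y0:y1,x0:x1]); print(n,sorted(zip((xs+x0).tolist(),(ys+y0).tolist()))[-14:])
E
```

```text
[494.27837496   9.10644965 389.99440805] [ 0.032 -0.003 -0.999] [499.66164558   8.56446622 222.08155371] [4.8 1.  4.3]
grip underside roof [74.9 -0.3  9.7] want 73.6,0,6
top [(224, 162), (225, 162), (226, 162), (227, 162), (228, 161), (228, 162), (229, 161), (229, 162), (230, 161), (230, 162), (231, 161), (231, 162), (241, 140), (242, 140)]
side [(203, 184), (204, 183), (205, 182), (206, 181), (207, 180), (207, 181), (208, 179), (208, 180), (209, 178), (209, 179), (210, 177), (210, 178), (211, 176), (211, 177)]
```

>>> apply_moves --fingers '[1,1,1,1]' --pt "-0.15 0 -0.3" --pt "-0.15 0 -0.5" --pt "-0.15 0 -0.5" --pt "-0.15 0 -0.5" --yaw '[0,0,0,0]'

```text
clock: 16.25
position: [493.6, 9.3, 388.0]
ee_rot: [-0.052, 0.998, -0.003, 0.018]
contact_force: [1.0, 0.7, 14.4]
gripper_width: 63.7
```

```bash
cat >> h.py <<'E'
def grip():
    from scipy.spatial.transform import Rotation as Ro
    s=read_state(); p=s["position"]; z=Ro.from_quat(s["ee_rot"]).as_matrix()[:,2]; g=p+168.5*z
    print(p.round(1),z.round(3),"roof",toroof(g).round(1),"F",s["contact_force"].round(1),"w",round(s["gripper_width"],1))
E
python3 -c "
from h import *
grip()"
```

```text
[493.6   9.3 388. ] [ 0.037 -0.004 -0.999] roof [75.8 -0.3  7.4] F [ 1.   0.7 14.4] w 63.7
```

>>> apply_moves --fingers '[1,1,1]' --pt "-0.1 0 0.1" --pt "-0.25 0 0.15" --pt "-0.25 0 0.15" --yaw '[0,0,0]'

```text
clock: 16.55
position: [491.1, 9.3, 389.7]
ee_rot: [-0.052, 0.998, -0.003, 0.019]
contact_force: [4.1, 1.3, 4.1]
gripper_width: 63.8
```

```bash
python3 -c "
from h import *
grip()"
```

```text
[491.1   9.3 389.7] [ 0.038 -0.003 -0.999] roof [73.1  0.   8.4] F [4.1 1.3 4.1] w 63.8
```

>>> apply_moves --fingers '[0.2,0.1,0,0,0,0]' --pt "0 0 0" --pt "0 0 0" --pt "0 0 0" --pt "0 0 0" --pt "0 0 0.1" --pt "0 0 0.3" --yaw '[0,0,0,0,0,0]'

```text
clock: 17.15
position: [491.0, 9.3, 392.5]
ee_rot: [-0.052, 0.998, -0.003, 0.018]
contact_force: [0.2, 0.3, -0.0]
gripper_width: 85.3
```

>>> apply_moves --fingers '[0,0,0,0,0,0,0,0,0]' --pt "0 0 1" --pt "0 0 3" --pt "0 0 7" --pt "-1 -4 11" --pt "-2 -8 14" --pt "-4 -13 14" --pt "-6 -18 14" --pt "-7 -22 14" --pt "-7 -26 14" --yaw '[0,0,0,0,0,0,0,0,0]'

```text
clock: 18.05
position: [418.8, -252.3, 534.6]
ee_rot: [-0.052, 0.998, -0.003, 0.02]
contact_force: [1.2, 0.1, 0.6]
gripper_width: 85.5
```

```bash
python3 - <<'E'
from h import *
t=grab("top"); d=grab("side"); print(read_state()["position"])
c=np.zeros((600,800,3),np.uint8)
a=cv2.resize(t["color"][125:225,205:271],(396,600),interpolation=cv2.INTER_CUBIC)   # 6x
b=cv2.resize(d["color"][125:205,195:275],(400,400),interpolation=cv2.INTER_CUBIC)   # 5x
c[:,:396]=a; c[:400,400:]=b; cv2.imwrite("pics/f1.png",c)
E
```

```text
[ 419.88362656 -254.6488493   533.0634272 ]
```

View pics/f1.png

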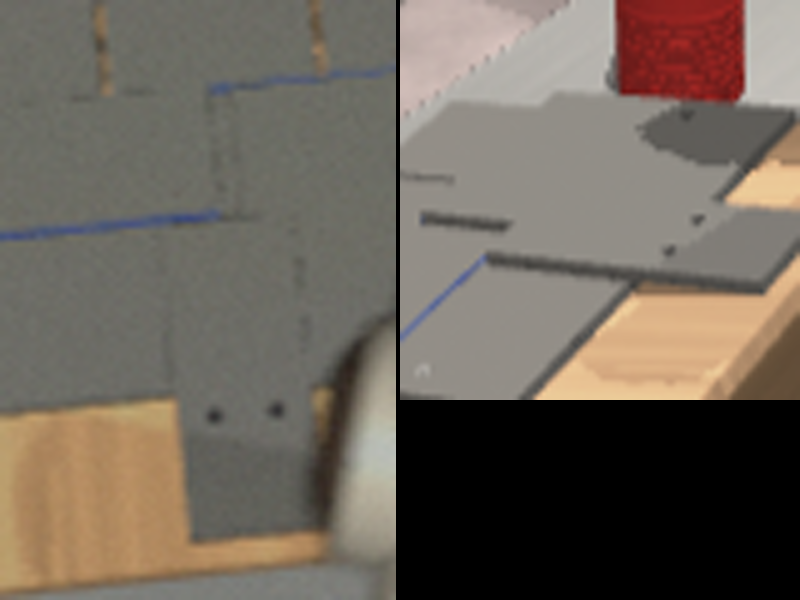

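The narrow shingle lies flat and square, holes uphill, with its lower edge on line 2 (top crop (165-255,218), side crop (487,260)). Numeric check:

```bash
python3 - <<'E'
from h import *
o,R=roof(); t=grab("top"); d=grab("side"); np.set_printoptions(precision=1,suppress=True)
T=lambda u,v,z:toroof(cast(t,(205+u/6-.4,125+v/6-.4),fromroof([0,0,z]),R[:,2]))
S=lambda u,v,z:toroof(cast(d,(195+(u-400)/5-.4,125+v/5-.4),fromroof([0,0,z]),R[:,2]))
print("top: UL",T(190,543,8),"holes",T(215,416,15),T(277,410,15),"chalk2",T(20,236,18),T(200,217,18),"low edge R",T(255,217,26))
print("deck edge ref",T(20,590,0),"chalk1 L",T(212,90,18))
print("side: LL bot",S(487,265,18),"LL top",S(487,255,26),"UL bot",S(765,292,0),"LL wide bot",S(422,221,18),"holes",S(669,251,15),S(698,219,15),"c2",S(402,338,18),S(485,257,18))
k=t["color"].astype(int); b=(k[...,0]-k[...,2])
for u in range(210,244,3): c=b[155:170,u].clip(6)-6; print(u,c.sum(),end=" | ")
print()
for u in range(241,290,4): c=b[128:145,u].clip(6)-6; print(u,c.sum(),end=" | ")
E
```

```text
top: UL [12.9 32.6  8. ] holes [74.1 15.2 15. ] [ 73.9 -15.   15. ] chalk2 [179.6 103.8  18. ] [180.1  13.8  18. ] low edge R [173.1 -13.4  26. ]
deck edge ref [  0.6 115.9   0. ] chalk1 L [250.7   2.1  18. ]
side: LL bot [173.1  34.   18. ] LL top [167.3  37.5  26. ] UL bot [15.5 28.6 -0. ] LL wide bot [250.2 -11.5  18. ] holes [72.8 15.7 15. ] [ 73.5 -15.2  15. ] c2 [178.7 102.3  18. ] [179.9  26.2  18. ]
210 50 | 213 43 | 216 56 | 219 48 | 222 55 | 225 52 | 228 59 | 231 66 | 234 57 | 237 58 | 240 55 | 243 0 | 
241 55 | 245 2 | 249 14 | 253 22 | 257 17 | 261 26 | 265 14 | 269 9 | 273 15 | 277 9 | 281 26 | 285 9 | 289 0 |
```

The narrow shingle reads about 5-6 mm short of line 2. I'll check the wide one against its neighbour's nails, which lie at the same x as the holes should.

```bash
python3 - <<'E'
from h import *
o,R=roof(); t=grab("top"); d=grab("side"); np.set_printoptions(precision=1,suppress=True)
C=lambda im,px,z:toroof(cast(im,px,fromroof([0,0,z]),R[:,2]))
print("nails top",[C(t,(120+u/4-.4,105+v/4-.4),14.6) for u,v in((326,277),(466,263))],"wide hole top",C(t,(185+513/5-.4,120+233/5-.4),14.6))
S=lambda u,v:C(d,(150+u/5-.4,130+(v-250)/5-.4),14.6)
print("nails side",S(362,481),S(249,594),"wide hole L",S(416,436), "R now",C(d,(195+287/5-.4,125+115/5-.4),14.6))
g=t["color"].mean(axis=2)
def dark(x0,y0,r=4):
    w=g[y0-r:y0+r+1,x0-r:x0+r+1]; w=(np.median(w)-w-12).clip(0); yy,xx=np.mgrid[y0-r:y0+r+1,x0-r:x0+r+1]; return (xx*w).sum()/w.sum(),(yy*w).sum()/w.sum()
for n,x,y in(("wideR",287,166),("nL",241,194),("nR",251,193)):
    p=dark(x,y); print(n,p,C(t,p,14.6))
p=read_state()["position"]; print(p,fromroof([19,0,0]))
E
```

```text
nails top [array([150.9, 126.1,  14.6]), array([150.9,  21.9,  14.6])] wide hole top [ 147.7 -129.9   14.6]
nails side [152.   19.6  14.6] [150.9 123.   14.6] wide hole L [146.6 -25.6  14.6] R now [ 147.4 -131.5   14.6]
wideR (np.float64(287.1386138613861), np.float64(166.17821782178217)) [ 147.8 -129.8   14.6]
nL (np.float64(240.31619537275068), np.float64(194.02570694087404)) [74.  15.5 14.6]
nR (np.float64(250.610278372591), np.float64(192.9336188436831)) [ 74.2 -14.5  14.6]
[ 421.  -250.2  532.9] [443.7   3.4 230.1]
```

The wide shingle reads 3-4 mm short of its neighbour's nail row, and the narrow about 5.5 mm short. I'll nudge the wide one 3 mm first, then the narrow, pushing from their upper edges as before.

>>> apply_moves --fingers '[0,0,0,0,0,0,0,0,0,0]' --pt "0 0 0" --pt "0 2 0" --pt "0.5 4 0" --pt "1 6 0" --pt "1.5 8 -1" --pt "2 10 -3" --pt "2.5 12 -5" --pt "3 14 -7" --pt "3.2 15.5 -8" --pt "3.2 16.8 -8" --yaw '[8.5,17,25.5,34,42.5,51,59.5,68,76.5,85]'

```text
clock: 19.35
position: [452.7, -79.8, 451.5]
ee_rot: [0.717, -0.697, -0.012, -0.014]
contact_force: [-0.7, -1.0, 0.5]
gripper_width: 85.4
```

```bash
python3 - <<'E'
from h import *
grip(); p=read_state()["position"]; j=-jaw(); print("jaw",j, ((455,-81,385)-p)/10)
E
```

```text
[452.7 -79.8 451.5] [ 0.003  0.037 -0.999] roof [  4.4 -77.5  51. ] F [-0.7 -1.   0.5] w 85.4
jaw 91.56347953844903 [ 0.22985745 -0.11734848 -6.65073515]
```

>>> apply_moves --fingers '[0,0,0,0,0]' --pt "0 -0.1 -3" --pt "0 -0.1 -5.5" --pt "0 -0.1 -7" --pt "0 -0.1 -7" --pt "0 -0.1 -7" --yaw '[4.2,4.2,4.2,4.2,4.2]'

```text
clock: 19.85
position: [453.0, -79.9, 382.3]
ee_rot: [0.742, -0.67, -0.012, -0.014]
contact_force: [0.4, -0.2, 0.2]
gripper_width: 85.3
```

>>> apply_moves --fingers '[0,0,0]' --pt "0 0 -0.3" --pt "0 0 -0.5" --pt "0 0 -0.5" --yaw '[0,0,0]'

```text
clock: 20.15
position: [453.0, -79.8, 377.7]
ee_rot: [0.742, -0.67, -0.012, -0.015]
contact_force: [-0.1, -0.2, 0.1]
gripper_width: 85.4
```

>>> apply_moves --fingers '[0,0,0,0,0,0]' --pt "0.2 0 -0.2" --pt "0.6 0.05 -0.35" --pt "1 0.1 -0.49" --pt "1.3 0.13 -0.6" --pt "1.52 0.15 -0.68" --pt "1.52 0.15 -0.68" --yaw '[0,0,0,0,0,0]'

```text
clock: 20.75
position: [468.6, -78.3, 370.9]
ee_rot: [0.742, -0.67, -0.011, -0.015]
contact_force: [-0.2, -0.1, 1.3]
gripper_width: 85.4
```

```bash
cat >> h.py <<'E'
def holes():
    t=grab("top"); g=t["color"].mean(axis=2); o,R=roof()
    for n,x0,y0 in(("wideR",287,165),("nL",240,193),("nR",250,192)):
        r=5; w=g[y0-r:y0+r+1,x0-r:x0+r+1]; w=(np.median(w)-w-15).clip(0); yy,xx=np.mgrid[y0-r:y0+r+1,x0-r:x0+r+1]
        p=((xx*w).sum()/w.sum(),(yy*w).sum()/w.sum()); print(n,np.round(p,2),toroof(cast(t,p,fromroof([0,0,14.6]),R[:,2])).round(1))
    b=t["color"].astype(int); b=b[...,0]-b[...,2]
    print("line1",[int((b[128:145,u].clip(6)-6).sum()) for u in range(248,288,4)],"line2",[int((b[155:170,u].clip(6)-6).sum()) for u in range(218,244,2)])
E
python3 -c "
from h import *
grip();holes()"
```

```text
[468.6 -78.3 370.9] [ 0.003  0.037 -0.999] roof [ 44.4 -77.6 -20.7] F [-0.2 -0.1  1.3] w 85.4
wideR [287.01 168.  ] [ 141.9 -128.7   14.6]
nL [236.2  192.65] [79.6 27.1 14.6]
nR [249.03 187.56] [ 91.5 -11.4  14.6]
line1 [0, 0, 0, 0, 0, 0, 0, 0, 0, 0] line2 [47, 41, 56, 46, 57, 58, 54, 51, 53, 60, 48, 56, 0]
```

Line 1 is now fully covered, so the wide shingle moved. Next, the narrow one from its upper edge.

>>> apply_moves --fingers '[0,0,0,0,0,0,0,0,0]' --pt "-0.6 -0.05 0.5" --pt "-1.2 -0.1 3" --pt "-2 0 7" --pt "-4 1 9" --pt "-6 3 9" --pt "-8 5 9" --pt "-8.6 6.9 8" --pt "-8.6 6.9 5" --pt "-8.6 6.9 4" --yaw '[0,0,0,0,0,0,0,0,0]'

```text
clock: 21.7
position: [380.9, -9.3, 409.1]
ee_rot: [0.743, -0.669, -0.013, -0.013]
contact_force: [-0.6, -0.1, -0.2]
gripper_width: 85.4
```

```bash
python3 -c "
from h import *
grip(); p=read_state()['position']; print(-jaw(),((382,-8.8,397.5)-p)/10)
t=grab('top');d=grab('side'); cv2.imwrite('pics/n1.png',t['color'])"
```

```text
[380.9  -9.3 409.1] [-0.001  0.037 -0.999] roof [-44.5  -0.2  -9.5] F [-0.6 -0.1 -0.2] w 85.4
95.94789439282303 [ 0.11450026  0.04866627 -1.15661249]
```

>>> apply_moves --fingers '[0,0,0,0,0,0,0,0]' --pt "0.05 0 -0.6" --pt "0.1 0 -1.15" --pt "0.1 0 -1.15" --pt "0.3 0.02 -1.2" --pt "0.5 0.04 -1.27" --pt "0.8 0.07 -1.4" --pt "1.1 0.1 -1.5" --pt "1.1 0.1 -1.5" --yaw '[0,0,0,0,0,0,0,0]'

```text
clock: 22.6
position: [393.3, -8.5, 394.7]
ee_rot: [0.742, -0.67, -0.012, -0.013]
contact_force: [0.7, 0.8, 0.6]
gripper_width: 85.3
```

```bash
python3 -c "
from h import *
grip(); holes()"
```

```text
[393.3  -8.5 394.7] [-0.001  0.036 -0.999] roof [-28.2  -0.8 -19.3] F [0.7 0.8 0.6] w 85.3
wideR [287.13 165.61] [ 149.7 -130.    14.6]
nL [240.3  193.03] [77.1 15.3 14.6]
nR [252.87 194.65] [ 68.1 -20.6  14.6]
line1 [0, 0, 0, 0, 0, 0, 0, 0, 0, 0] line2 [47, 46, 58, 47, 59, 60, 47, 26, 26, 23, 19, 18, 0]
```

The wide hole now reads 149.7 against 150.9. The narrow still has about 2.8 mm to go.

>>> apply_moves --fingers '[0,0,0]' --pt "0.12 0.01 -0.05" --pt "0.25 0.02 -0.09" --pt "0.25 0.02 -0.09" --yaw '[0,0,0]'

```text
clock: 22.95
position: [395.7, -8.3, 393.8]
ee_rot: [0.742, -0.67, -0.012, -0.013]
contact_force: [0.7, -0.4, 1.1]
gripper_width: 85.4
```

>>> apply_moves --fingers '[0,0,0,0,0,0,0,0,0]' --pt "-0.5 -0.05 0.3" --pt "-1.2 -0.1 1" --pt "-1.2 -0.1 5" --pt "-1.2 -2 9" --pt "-1.2 -6 12" --pt "-1.2 -10 12" --pt "-2 -15 12" --pt "-3 -20 12" --pt "-3 -24 12" --yaw '[0,0,0,0,0,0,0,0,0]'

```text
clock: 23.85
position: [363.6, -249.9, 515.1]
ee_rot: [0.742, -0.67, -0.011, -0.013]
contact_force: [1.5, 0.2, -0.4]
gripper_width: 85.1
```

```bash
python3 - <<'E'
from h import *
holes(); d=grab("side"); g=d["color"].mean(axis=2); o,R=roof(); np.set_printoptions(precision=1,suppress=True)
for n,x in dict(nL=[72.8+6,15.5,14.6],nR=[78.8,-15,14.6],wR=[150,-130,14.6]).items():
    x0,y0=np.round(proj(d,fromroof(x))).astype(int); r=4; w=g[y0-r:y0+r+1,x0-r:x0+r+1]; w=(np.median(w)-w-20).clip(0); yy,xx=np.mgrid[y0-r:y0+r+1,x0-r:x0+r+1]
    p=((xx*w).sum()/w.sum(),(yy*w).sum()/w.sum()); print("side",n,p,toroof(cast(d,p,fromroof([0,0,14.6]),R[:,2])))
print(read_state()["contact_force"])
E
```

```text
wideR [287.15 165.57] [ 149.8 -130.    14.6]
nL [240.26 192.16] [79.8 15.2 14.6]
nR [250.41 191.15] [ 79.8 -14.4  14.6]
line1 [0, 0, 0, 0, 0, 0, 0, 0, 0, 0] line2 [47, 41, 61, 45, 58, 54, 53, 0, 0, 0, 0, 0, 0]
side nL (np.float64(245.4457547169811), np.float64(177.34198113207546)) [75.1 27.  14.6]
side nR (np.float64(252.48221343873522), np.float64(168.18577075098813)) [ 79.8 -17.1  14.6]
side wR (np.float64(251.5851800554016), np.float64(144.60387811634345)) [ 159.7 -150.3   14.6]
[-0.3  0.7 -0.2]
```

```bash
python3 - <<'E'
from h import *
o,R=roof(); d=grab("side")
b=cv2.resize(d["color"][125:205,195:275],(400,400),interpolation=cv2.INTER_CUBIC); old=cv2.imread("pics/f1.png")[:400,400:]
for n,im in(("before",old),("now",b)):
    g=im.mean(axis=2)[195:240,0:110]; m=g<100
    ys,xs=np.nonzero(m); x=xs.min(); y=ys[xs<=x+3].mean()+195
    print(n,x,y,toroof(cast(d,(195+x/5-.4,125+y/5-.4),fromroof([0,0,20]),R[:,2])).round(1))
t=grab("top"); g=t["color"].mean(axis=2)
U=[];V=[]
for u in range(249,288):
    c=g[129:144,u]; k=c.argmin(); U.append(u);V.append(129+k)
p=np.polyfit(U,V,1); r=np.abs(np.polyval(p,U)-V)<1.2; p=np.polyfit(np.array(U)[r],np.array(V)[r],1)
print("edge fit",p,r.sum(),[toroof(cast(t,(u,np.polyval(p,u)),fromroof([0,0,26]),R[:,2])).round(1).tolist() for u in(246,290)])
E
```

```text
before 21 218.66666666666666 [249.3 -10.6  20. ]
now 21 218.5 [249.5 -10.7  20. ]
edge fit [-7.42157613e-02  1.53472839e+02] 4 [[259.2, -17.5, 26.0], [255.2, -150.9, 26.0]]
```

Line 2 calibrates the line-coverage cue: half covered meant 2.8 mm short, and fully covered means within about 1.5 mm. Both lines are now fully covered along the shingles, so I'm handing in.

```bash
python3 -c "
from bench import *
print(read_state()['clock']); print(job_done())"
```

```text
24.05
the job is handed in; nothing more can be done
None
```

Both shingles are laid and the job is handed in at 24 s of the 64 s allowed; it reported no verdict. I slid the wide shingle down with one open finger and squared it. I then laid the narrow shingle from the bundle over the joint, and nudged the wide one about 3 mm and the narrow one about 5 mm to finish.

**Last checks (top view):**
- **Narrow:** both nail holes read x = 79.8 mm against about 79.9 wanted, so it is square. It sits within 1 mm of the joint sideways, and line 2 is fully covered.
- **Wide:** the visible right hole is about 1 mm short of its neighbour's nail row, and line 1 is covered along its whole length. Its middle is about 5 to 6 mm right of its place, inside the 14 mm allowed.
- **Robot:** it stood clear of everything. I planned no contact with the tub or the tape, but did not measure them at the end.

**Checks that disagreed or failed:**
- The side view showed no movement of the wide shingle's left corner during the last nudge, though the right hole moved 2 mm. It may be turned by up to about 1°.
- One earlier side reading, before that nudge, put the wide shingle's left hole 4 mm short.
- The final automatic hole readings in the side view (narrow left, wide right) and the edge fit caught the wrong features, so I discarded them.

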